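# Set the lathe's speed lever on its set-up block

### The job

Set the lathe to roughing speed: of the three wooden set-up blocks pick the sound, full-length one, stand it on end on the bench clear of the lathe and let go, then take it again from above and stand it on end inside the yellow square under the raised speed lever, and let go. Then bring the speed lever down until it presses firmly on top of the block, and leave it resting there. Leave the short block, the chipped block and everything else on the bench where they are.

Things in the scene. Friction and masses are not known exactly. Their poses are not given: they have to be found in the camera images.
- sound_block_center (a point): centre of the sound set-up block: a loose square beech bar 130 mm long, 45 x 45 mm in section, complete at both ends, blue band 14 mm wide round its middle, about 200 g (varies). Its own x axis runs along the 130 mm length; it lies on the bench at the start, with x level and this point 22.5 mm up. Either end may go up
- short_block_center (a point): centre of the short block: same section, wood and blue band but only 100 mm long (x axis along the length); leave it alone
- chipped_block_center (a point): centre of the chipped block: same section, wood and blue band, 130 mm long, but at its +x end, +y side, a piece 40 mm long and 25 mm wide is broken away over its whole thickness, leaving an L shape; leave it alone
- pad (a point): centre of the yellow painted square (60 mm inside its lines) on the upper face of the lathe's green foot plate, 10 mm above the bench. x points away from the robot to the lever's hinge, y along the lathe bed, z up. The plate is 130 mm wide in y and reaches 80 mm from this point towards -x
- lever_hinge (a point): axis of the speed lever, 140 mm above the bench, 110 mm in +x of the pad's centre; the axis runs along the pad's y. Axes as the pad's
- lathe: the fixed lathe; origin on the bench under the lever's hinge, axes as the pad's. From here: two hinge cheeks 165 mm tall (x -14 to 30, |y| under 26 mm); bed 100 mm tall from x 100 mm on; headstock up to 330 mm tall at x above 80, y below -170 mm; chuck and a bowl blank of 180 mm diameter, centre 220 mm up, at x above 85, y -170 to -50 mm
- speed_lever (a joint): angle of the speed lever in rad about the hinge: 0 = arm level and pointing to the pad's -x (towards the robot), over the yellow square; pi/2 = straight up; range -0.5 to 1.8. Friction hinge (about 0.6 N m, 2 to 6 N at the knob): it stays where it is left. With the block standing on end in the square the bar meets the block's top (140 mm above the bench) at about 0.09 rad and can go no lower
- lever_knob (a point): centre of the lever's red ball knob, 34 mm in diameter, 180 mm from the hinge axis at the end of a steel bar 16 mm high and 14 mm wide; x axis along the bar towards the hinge
- gouge: bystander: turning gouge, 310 mm long, wooden handle, lying on the bench; x axis from handle to tip, origin on the bench 100 mm from the handle's end
- glue_bottle: bystander: white bottle 56 mm in diameter, 160 mm tall; origin at its foot
- mallet: bystander: wooden mallet, head 110 mm, handle 200 mm; 76 mm tall as it lies; origin on the bench under the handle, the head's centre 60 mm from it along +x, the handle's end 160 mm along -x
- bowl: bystander: turned bowl 150 mm in diameter, 55 mm tall; origin at its foot
- faceplate: bystander: steel faceplate 130 mm in diameter, 47 mm tall with its hub; origin at its foot
- sound_block: the same sound block, given by its origin, which lies at the centre of what is its underside at the start, axes as its centre point's
Mind the look-alikes: they are no part of the job. What is shaped like the sound_block but orange or pink is not meant.

How it is judged:
On the way, in this order (a step that is already met when the one before it is completed fails the run):
1. the sound block stands on end on the bench, clear of the lathe, let go (angle between the x axis of sound_block_center and the z axis of pad, either way round below 0.08 rad and height (world z) of sound_block_center between 0.06 and 0.07 m and horizontal distance between sound_block_center and pad above 0.085 m and contact force between the fingers and sound_block below 0.1 N and linear speed of sound_block below 0.02 m/s), for 0.2 s.
2. the sound block stands on end in the yellow square (centre within 12 mm of the square's centre each way), let go, the lever still raised (angle between the x axis of sound_block_center and the z axis of pad, either way round below 0.08 rad and x of sound_block_center in the frame of pad between -0.012 and 0.012 m and y of sound_block_center in the frame of pad between -0.012 and 0.012 m and z of sound_block_center in the frame of pad between 0.06 and 0.07 m and contact force between the fingers and sound_block below 0.1 N and value of joint speed_lever above 0.6 rad), for 0.2 s.
3. the lever is pressed on the block with more than 2 N (angle between the x axis of sound_block_center and the z axis of pad, either way round below 0.08 rad and x of sound_block_center in the frame of pad between -0.012 and 0.012 m and y of sound_block_center in the frame of pad between -0.012 and 0.012 m and z of sound_block_center in the frame of pad between 0.06 and 0.07 m and value of joint speed_lever between 0.05 and 0.125 rad and contact force between speed_lever and sound_block above 2 N), for 0.1 s.
At the end, for the whole second after the job is handed in: The sound block stands on end in the yellow square (its centre within 12 mm of the square's centre along each side, upright within 0.08 rad), the speed lever rests on it (joint between 0.05 and 0.125 rad, i.e. no more than about 3 mm of daylight) and both are at rest and released (angle between the x axis of sound_block_center and the z axis of pad, either way round below 0.08 rad and x of sound_block_center in the frame of pad between -0.012 and 0.012 m and y of sound_block_center in the frame of pad between -0.012 and 0.012 m and z of sound_block_center in the frame of pad between 0.06 and 0.07 m and value of joint speed_lever between 0.05 and 0.125 rad and velocity of joint speed_lever between -0.05 and 0.05 rad/s and linear speed of sound_block below 0.02 m/s); the robot touches nothing.
It fails at once if short block moved more than 25 mm (distance of short_block_center from where it was at the start of the episode above 0.025 m).
It fails at once if chipped block moved more than 25 mm (distance of chipped_block_center from where it was at the start of the episode above 0.025 m).
It fails at once if the gouge, glue bottle, mallet, bowl or faceplate moved more than 40 mm (distance of any of gouge, glue_bottle, mallet, bowl, faceplate from where it was at the start of the episode above 0.04 m).
It also fails if it takes over 72 s, if anything falls off the work surface, if the arm or the gripper's body presses on something with over 40 N, if the wrist force passes 120 N, or if a joint passes its speed limit or range.

### The arm

A 7-joint arm with a two-finger parallel gripper is mounted at the origin on the work surface. World frame = base frame: x ahead of the robot, y to its left, z up, the work surface at z = 0. Lengths are in m, angles in rad, forces in N, time in s.
With the tool pointing down it reaches from about 0.4 to 0.925 m from the base axis. Payload 5.6 kg.
Tool frame: the origin (TCP) lies midway between the tips of the shut fingers; the grasp point (between the pads) lies 19 mm behind it; y points along the fingers, z is the direction in which the jaws open and shut, and the axes are right-handed (so a half turn about y gives the same grasp; the last joint's range is limited). The gripper opens to 85 mm and grips with 20 to 120 N. Pads are 22 mm wide; open, the fingers measure 114 mm over their backs; the gripper's body (76 mm by 85 mm) begins 54 mm behind the grasp point. The pads swing forward as they close: fully open they stand 13 mm farther back than shut.
Start: joints at [1.289, 0.468, -0.012, 1.603, 0.006, 1.071, -0.056], TCP at [0.154, -0.632, 0.231] pointing down, gripper open.
Joint ranges: [-2.53, 2.53], [-0.31, 2.02], [-1.57, 1.55], [0.28, 2.44], [-1.29, 4.43], [0.15, 1.84], [-2.92, 2.92]. Speed limits (rad/s): [2.57, 2.57, 3.14, 3.14, 3.14, 3.14, 3.14].

### API

Orientations are given as a rotation vector (axis times angle).
In Python, from plant import r gives the robot as it stands. The module is installed in compiled form; this text tells all that it offers. Calls block until the motion is done:
- r.move_ptp(position, orientation): joint-space move of the TCP to a pose.
- r.move_l(position, speed=0.15, rotation=None, contact_N=None): straight line of the TCP; rotation=None keeps the orientation; speed is the mean speed in m/s. With contact_N (N) it stops when the force on the tool has changed by that much, and returns True; else False.
- r.set_joints(angles): joint-space move.
- r.let_go() and r.close_gripper(squeeze=None): open the fingers fully, or close them until they stop; squeeze is the grip in N (None keeps the last).
- r.dwell(seconds).
- r.inverse_kinematics(position, orientation): joint angles nearest the present ones, or None.
- r.state(): the state.
- r.read_camera(name): name is "scene" or "side" or "wrist"; returns the picture (420x560x3 uint8, red, green, blue); there is no depth.
- r.camera_model(name): a dict with "intrinsics" (3x3 intrinsics, pixels), "rvec" (rotation vector, rad) and "tvec" (3), from world to camera coordinates, as OpenCV has them; the wrist camera has in their place "T_tool_cam" (4x4, takes a point from camera to tool coordinates, whose origin is the TCP and whose axes are the tool frame's). Camera axes: x right, y down, z forward; pixel columns grow to the right and rows downward; lengths in m; the calibration is good to about 2 mm. The wrist camera is an equidistant fisheye: a pixel r from the principal point sees the ray r / f radians off the axis. A picture is of the moment at which its call begins: read the wrist's pose just before it. camera_model takes no time and is no camera call.
A pose or a line that the arm cannot do raises r.IKError and nothing moves.
- r.sign_off(): hands the job in, once; it reports no verdict.
The state is a dict: "clock": time; "joint_pos": joint angles; "joint_vel": joint speeds; "joint_torque": joint torques, N m; "tcp_pos": TCP position; "orientation": TCP orientation; "ft_force": force on the tool from outside, world axes, zero at the start; "ft_torque": the same for the moment, N m; "grip_width": finger opening in m.
Only numpy, scipy, OpenCV 4.12 (cv2) and the standard library are available. Lean on these libraries where they do the work, as an engineer would, in place of code of your own. Each camera call takes 0.05 s, during which the arm holds its last target.

## Working session

There is one attempt and no reset: what is moved stays moved. The work goes in short steps, each a Python script; the robot and the scene stay as the last script left them, time stands still between calls to the robot, and variables do not carry over. Pictures are saved under pics/ and viewed, and the job is handed in when it is done.

```bash
mkdir -p pics; ls
python3 - <<'E'
from plant import r
import cv2,numpy as np
for n in ["scene","side","wrist"]:
    im=r.read_camera(n); cv2.imwrite(f"pics/{n}0.png",im[:,:,::-1])
    print(n,r.camera_model(n))
print(r.state())
E
```

```text
pics
scene {'intrinsics': array([[426.087227  ,   0.        , 282.44070149],
       [  0.        , 426.087227  , 201.92106877],
       [  0.        ,   0.        ,   1.        ]]), 'rvec': array([ 2.33455765,  1.26785113, -0.36680076]), 'tvec': array([-0.38233035, -0.2651738 ,  1.77197364])}
side {'intrinsics': array([[528.44568082,   0.        , 284.09400797],
       [  0.        , 528.44568082, 213.09943217],
       [  0.        ,   0.        ,   1.        ]]), 'rvec': array([ 0.57018412, -2.74963972,  1.01142582]), 'tvec': array([0.54896045, 0.11923703, 2.07634658])}
wrist {'intrinsics': array([[325.1922621 ,   0.        , 283.65228906],
       [  0.        , 325.1922621 , 209.48997809],
       [  0.        ,   0.        ,   1.        ]]), 'T_tool_cam': array([[-1.18371647e-03,  9.62226507e-01,  2.72247587e-01,
        -6.90008576e-02],
       [ 8.26618886e-04, -2.72246744e-01,  9.62227118e-01,
        -1.43292507e-01],
       [ 9.99998958e-01,  1.36404908e-03, -4.73131649e-04,
        -5.65370635e-04],
       [ 0.00000000e+00,  0.00000000e+00,  0.00000000e+00,
         1.00000000e+00]])}
{'clock': 0.15, 'joint_pos': array([ 1.28902366,  0.46820807, -0.01157474,  1.60341262,  0.00602503,
        1.07140654, -0.05628097]), 'joint_vel': array([-0.00089197, -0.00296116, -0.00113929, -0.00415523,  0.00101706,
       -0.00074438, -0.00079796]), 'joint_torque': array([ 3.95371071e-04, -5.32797039e+01,  2.12792336e-02, -2.51553422e+01,
        1.15165883e-02,  5.61951820e-03, -2.93022754e-05]), 'tcp_pos': array([ 0.15354542, -0.63115976,  0.23053539]), 'orientation': array([-0.25154987,  2.09628447, -2.09339859]), 'ft_force': array([-0.19780981, -0.48700127, -0.10544776]), 'ft_torque': array([ 0.01003904, -0.00882118, -0.03284339]), 'grip_width': 0.08518211456711436}
```

View pics/scene0.png

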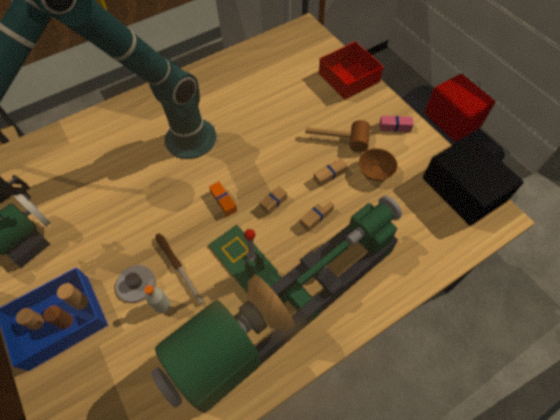

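View pics/side0.png

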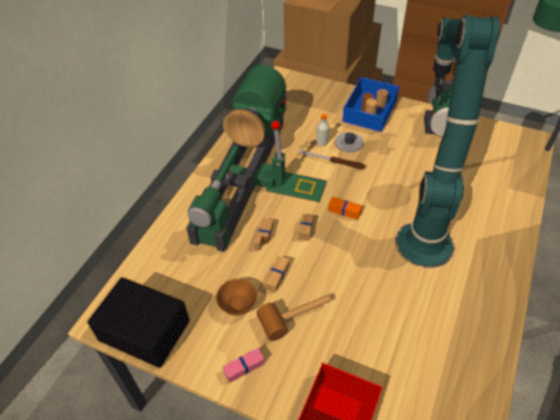

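View pics/wrist0.png

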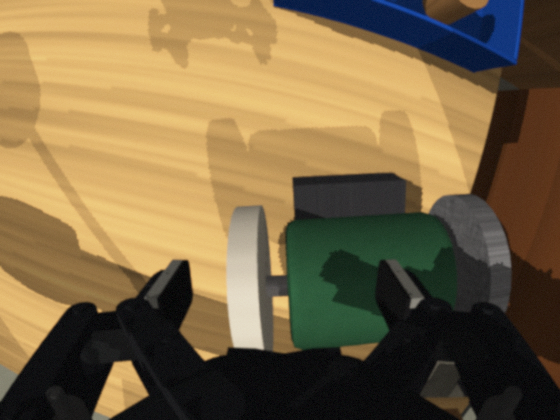

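The scene view shows three beech blocks near (272,200), (329,174) and (317,216). The pad is at (235,250), with the raised lever's knob at (250,234). I'll zoom in on these.

```bash
cat > h.py <<'E'
import numpy as np,cv2
from scipy.spatial.transform import Rotation as R
from plant import r
def ray(cam,uv):
    m=r.camera_model(cam);Rm=R.from_rotvec(m["rvec"]).as_matrix();c=-Rm.T@m["tvec"]
    d=Rm.T@np.linalg.inv(m["intrinsics"])@np.array([uv[0],uv[1],1.]);return c,d/np.linalg.norm(d)
def wray(uv,tcp,rv):
    m=r.camera_model("wrist");K=m["intrinsics"];T=m["T_tool_cam"]
    x=(uv[0]-K[0,2])/K[0,0];y=(uv[1]-K[1,2])/K[1,1];t=np.hypot(x,y)
    d=np.array([x/t*np.sin(t),y/t*np.sin(t),np.cos(t)]) if t>0 else np.array([0,0,1.])
    Rt=R.from_rotvec(rv).as_matrix();return tcp+Rt@T[:3,3],Rt@T[:3,:3]@d
def plane(cd,z):
    c,d=cd;return c+d*(z-c[2])/d[2]
def tri(rays):
    A=0;b=0
    for c,d in rays:
        P=np.eye(3)-np.outer(d,d);A=A+P;b=b+P@c
    return np.linalg.solve(A,b)
def proj(cam,p):
    m=r.camera_model(cam);q=cv2.projectPoints(np.array([p],float),m["rvec"],m["tvec"],m["intrinsics"],None)[0];return q.ravel()
def save(im,n,crop=None,s=1):
    if crop: x0,y0,x1,y1=crop;im=im[y0:y1,x0:x1]
    cv2.imwrite("pics/"+n,cv2.resize(im[:,:,::-1],None,fx=s,fy=s,interpolation=cv2.INTER_CUBIC))
E
python3 - <<'E'
from h import *
a=cv2.imread("pics/scene0.png")[:,:,::-1];b=cv2.imread("pics/side0.png")[:,:,::-1]
save(a,"scene0c.png",(200,150,350,270),5);save(b,"side0c.png",(220,110,350,300),3)
def show(n,cam,uv,z): print(n,cam,plane(ray(cam,uv),z).round(3))
for uv in [(273,200),(329,174),(317,216)]: show("block","scene",uv,.045)
for uv in [(307,226),(277,272),(264,233)]: show("block","side",uv,.045)
show("pad","scene",(235,250),.01);show("pad","side",(305,187),.01)
print("knob",tri([ray("scene",(250,234)),ray("side",(276,126))]))
E
```

```text
block scene [0.466 0.115 0.045]
block scene [0.485 0.353 0.045]
block scene [0.609 0.211 0.045]
block side [0.442 0.132 0.045]
block side [0.462 0.377 0.045]
block side [0.584 0.23  0.045]
pad scene [ 0.548 -0.096  0.01 ]
pad side [ 0.542 -0.092  0.01 ]
knob [ 0.66545722 -0.07733366  0.31774402]
```

View pics/scene0c.png

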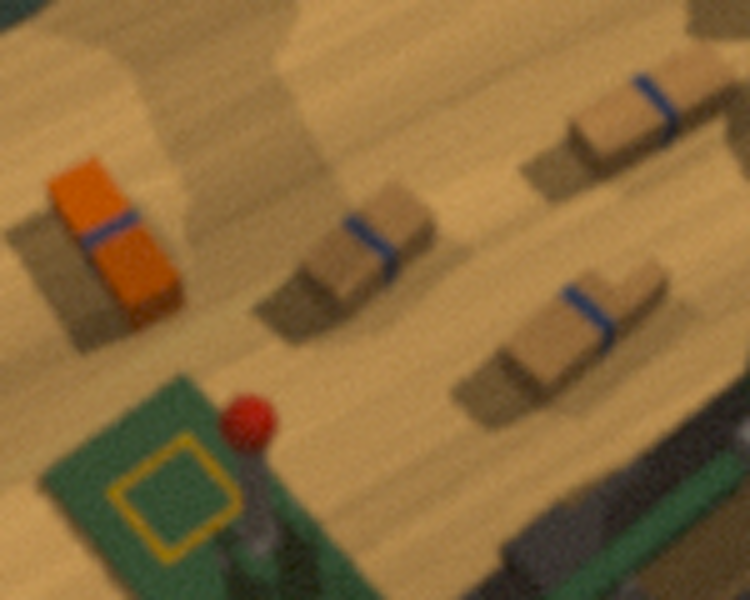

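View pics/side0c.png

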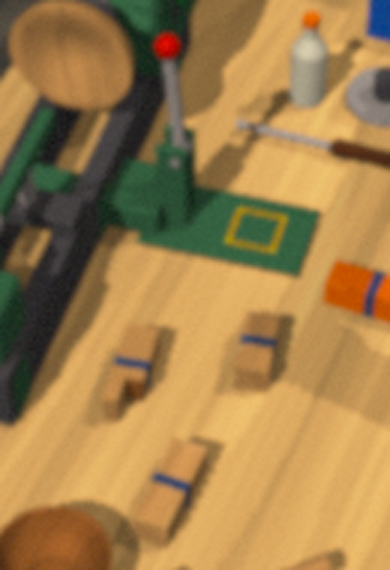

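```bash
cat >> h.py <<'E'
def down(psi,tilt=0.0):
    """tool down, jaw axis at yaw psi; tilt about jaw axis (right-hand)"""
    z=np.array([np.cos(psi),np.sin(psi),0]);y=np.array([0,0,-1.]);x=np.cross(y,z)
    M=np.column_stack([x,y,z]);return (R.from_rotvec(tilt*z)*R.from_matrix(M)).as_rotvec()
def ang(a): return (a+np.pi)%(2*np.pi)-np.pi
E
python3 - <<'E'
from h import *
s=r.state();print(R.from_rotvec(s["orientation"]).as_matrix().round(2))
for p in [(0.45,0.33,0.38),(0.5,-0.1,.4)]:
  for k in range(8):
    q=r.inverse_kinematics(np.array(p),down(k*np.pi/4)); print(p,k*45,None if q is None else np.round(q,2))
# pad quad from scene/side yellow mask
for cam in ["scene","side"]:
    im=cv2.imread(f"pics/{cam}0.png");hsv=cv2.cvtColor(im,cv2.COLOR_BGR2HSV)
    box={"scene":(215,230,255,270),"side":(290,170,325,205)}[cam];x0,y0,x1,y1=box
    m=cv2.inRange(hsv[y0:y1,x0:x1],(18,120,90),(35,255,255))
    ys,xs=np.nonzero(m);print(cam,len(xs))
    rc=cv2.minAreaRect(cv2.convexHull(np.column_stack([xs,ys]).astype(np.float32)));hull=cv2.convexHull(np.column_stack([xs,ys]).astype(np.int32))
    ap=cv2.approxPolyDP(hull,4,True).reshape(-1,2)+[x0,y0];print(ap.tolist())
    P=np.array([plane(ray(cam,u),.01) for u in ap]);print(P.round(4),P.mean(0).round(4))
    # red knob
    m=cv2.inRange(hsv,(0,170,90),(6,255,255))|cv2.inRange(hsv,(172,170,90),(180,255,255))
    n,l,st,ce=cv2.connectedComponentsWithStats(m)
    for i in range(1,n):
        if 30<st[i,4]<400: print("red",st[i],ce[i])
E
```

```text
[[-0.97 -0.    0.24]
 [-0.24  0.   -0.97]
 [ 0.   -1.   -0.  ]]
(0.45, 0.33, 0.38) 0 [ 0.14  0.4  -1.1   1.59  0.36  1.38 -1.  ]
(0.45, 0.33, 0.38) 45 [ 0.14  0.4  -1.1   1.59  0.36  1.38 -0.21]
(0.45, 0.33, 0.38) 90 [ 0.14  0.4  -1.1   1.59  0.36  1.38  0.57]
(0.45, 0.33, 0.38) 135 [ 0.24  0.51 -1.31  1.59  0.49  1.43  1.25]
(0.45, 0.33, 0.38) 180 [ 0.24  0.51 -1.31  1.59  0.49  1.43  2.03]
(0.45, 0.33, 0.38) 225 [-1.42  0.23  0.88  1.68 -0.19  1.31 -2.86]
(0.45, 0.33, 0.38) 270 [-0.87  0.19  0.21  1.65 -0.04  1.3  -2.22]
(0.45, 0.33, 0.38) 315 [-0.14  0.27 -0.68  1.61  0.17  1.33 -1.63]
(0.5, -0.1, 0.4) 0 [ 0.72  0.15 -0.66  1.68  0.1   1.34  0.05]
(0.5, -0.1, 0.4) 45 [ 0.78  0.16 -0.72  1.68  0.11  1.34  0.82]
(0.5, -0.1, 0.4) 90 [ 0.87  0.18 -0.84  1.67  0.14  1.35  1.58]
(0.5, -0.1, 0.4) 135 [ 1.17  0.34 -1.29  1.66  0.33  1.4   2.19]
(0.5, -0.1, 0.4) 180 [-1.07  0.19  1.4   1.77 -0.19  1.35 -2.77]
(0.5, -0.1, 0.4) 225 [ 0.51  0.12 -0.42  1.69  0.05  1.34 -2.27]
(0.5, -0.1, 0.4) 270 [ 0.58  0.13 -0.5   1.69  0.07  1.34 -1.5 ]
(0.5, -0.1, 0.4) 315 [ 0.65  0.14 -0.58  1.68  0.08  1.34 -0.72]
scene 354
[[244, 230], [254, 243], [226, 269], [215, 269], [215, 230]]
[[ 0.4969 -0.0298  0.01  ]
 [ 0.5611 -0.026   0.01  ]
 [ 0.5928 -0.1569  0.01  ]
 [ 0.5721 -0.1886  0.01  ]
 [ 0.4394 -0.1177  0.01  ]] [ 0.5325 -0.1038  0.01  ]
red [245 230  10   9  66] [249.39393939 233.92424242]
side 581
[[324, 204], [290, 204], [290, 171], [324, 170]]
[[ 0.4319 -0.0322  0.01  ]
 [ 0.5625  0.0232  0.01  ]
 [ 0.6397 -0.1557  0.01  ]
 [ 0.5037 -0.2198  0.01  ]] [ 0.5344 -0.0961  0.01  ]
red [271 121   9   9  63] [275.0952381  124.74603175]
```

Run:
```python
from h import *
s=r.state()
r.move_l(np.array([0.12,-0.5,0.42]),speed=0.3)
q=r.state()["joint_pos"].copy();print(q.round(3));q[0]=0.2;q[2]=0;q[4]=0
r.set_joints(q);s=r.state();print(s["tcp_pos"],s["clock"])
M=R.from_rotvec(s["orientation"]).as_matrix();print(M.round(2))
q=r.inverse_kinematics(np.array([.50,-.1,.42]),down(-np.pi/2));print(q.round(2))
r.set_joints(q);r.dwell(.2)
s=r.state();im=r.read_camera("wrist");save(im,"w1.png");np.savez("w1.npz",im=im,p=s["tcp_pos"],o=s["orientation"]);print(s["tcp_pos"],s["clock"])
```

```text
[ 1.291  0.098 -0.023  1.67   0.002  1.376 -0.064]
[ 0.49642087 -0.13615152  0.41848991] 2.975
[[-0.26 -0.    0.96]
 [-0.96 -0.   -0.26]
 [ 0.   -1.   -0.  ]]
[ 0.1   0.09  0.04  1.68 -0.    1.38 -1.44]
[ 0.49996158 -0.10019085  0.41999046] 4.4167
```

View pics/w1.png

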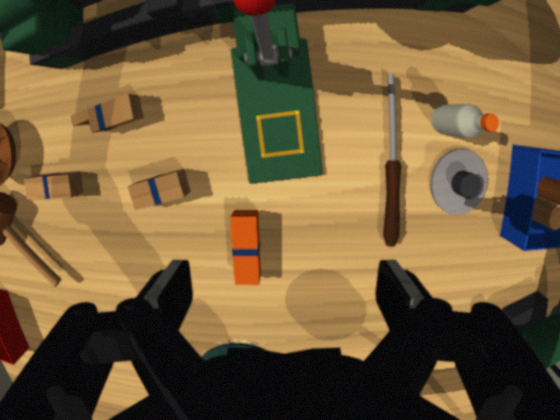

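The wrist view shows the pad square with corners near (257,114), (300,111), (304,155) and (261,157). The short block is at (160,189), the chipped one at (113,113), and the sound one is partly seen at (50,186). I'll measure the pad, then look at the sound block.

Run:
```python
from h import *
d=np.load("w1.npz");im=d["im"];hsv=cv2.cvtColor(im,cv2.COLOR_RGB2HSV)
m=cv2.inRange(hsv[100:168,245:315],(18,110,90),(38,255,255))
n,l,st,ce=cv2.connectedComponentsWithStats(m);i=1+np.argmax(st[1:,4]);print(st[i])
ys,xs=np.nonzero(l==i);P=np.array([plane(wray((x+245,y+100),d["p"],d["o"]),.01)[:2] for x,y in zip(xs,ys)])
rc=cv2.minAreaRect(P.astype(np.float32)*1000);print("pad rect",rc)
g=cv2.inRange(hsv,(55,90,20),(90,255,120))
g[:, :225]=0;g[:,330:]=0;g[:90]=0;g[190:]=0
ys,xs=np.nonzero(g);P=np.array([plane(wray((x,y),d["p"],d["o"]),.01)[:2] for x,y in zip(xs,ys)])
print("plate",cv2.minAreaRect(P.astype(np.float32)*1000))
q=r.inverse_kinematics(np.array([.46,.34,.36]),down(-np.pi/2+.6));print(q)
r.move_ptp(np.array([.46,.34,.36]),down(-np.pi/2+.6));r.dwell(.2)
s=r.state();im=r.read_camera("wrist");save(im,"w2.png");np.savez("w2.npz",im=im,p=s["tcp_pos"],o=s["orientation"]);print(s["tcp_pos"],s["clock"])
```

```text
[ 11  10  49  49 857]
pad rect ((544.9971923828125, -92.56328582763672), (75.64737701416016, 75.57697296142578), 7.094682216644287)Traceback (most recent call last):
  File "<stdin>", line 9, in <module>
  File "h.py", line 8, in wray
    m=r.camera_model("wrist");K=m["intrinsics"];T=m["T_tool_cam"]
ValueError: time passes only in moves, steps and waits
```

```bash
python3 - <<'E'
s=open("h.py").read()
s=s.replace('m=r.camera_model("wrist");K','m=WM;K').replace("def wray","WM=r.camera_model('wrist')\ndef wray")
open("h.py","w").write(s)
E
python3 - <<'E'
from h import *
q=r.inverse_kinematics(np.array([.46,.34,.36]),down(-np.pi/2+.6));print(q)
r.move_ptp(np.array([.46,.34,.36]),down(-np.pi/2+.6));r.dwell(.2)
s=r.state();im=r.read_camera("wrist");save(im,"w2.png");np.savez("w2.npz",im=im,p=s["tcp_pos"],o=s["orientation"]);print(s["tcp_pos"],s["clock"])
E
```

```text
[-0.3748051   0.26402074 -0.39381765  1.61735886  0.1046813   1.28110217
 -1.75708208]
[0.46074361 0.33899012 0.36022185] 6.3
```

View pics/w2.png

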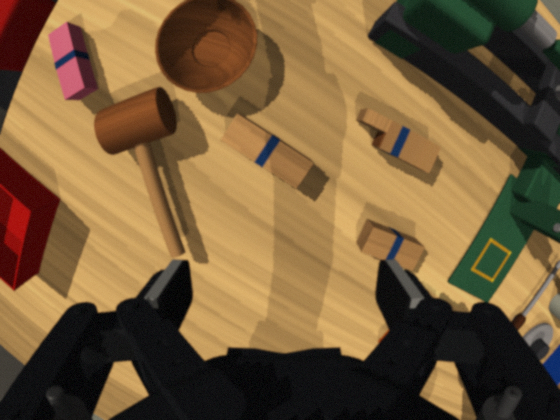

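Run:
```python
from h import *
d=np.load("w2.npz");save(d["im"],"w2c.png",(210,100,340,210),6)
```

```text
(no output)
```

View pics/w2c.png

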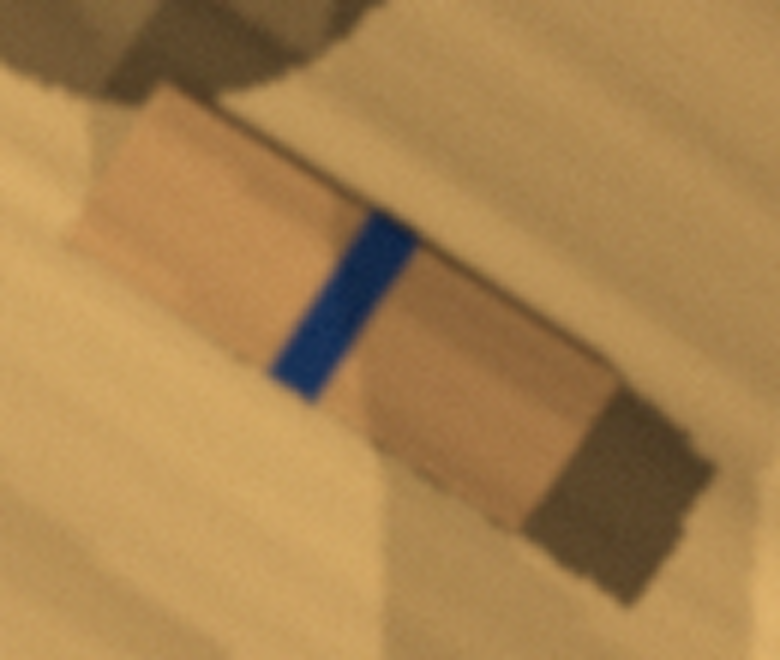

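Run:
```python
from h import *
d=np.load("w2.npz")
f=lambda c:plane(wray((210+(c[0]+.5)/6-.5,100+(c[1]+.5)/6-.5),d["p"],d["o"]),.045)[:2]
A,B,C,D,E=[f(c) for c in [(163,85),(76,240),(520,528),(617,383),(345,306)]]
print(A,B,C,D,E);print("len",np.linalg.norm(B-C),np.linalg.norm(A-D),"wid",np.linalg.norm(A-B),np.linalg.norm(C-D))
v=(C+D-A-B)/2;print("yaw A->D deg",np.degrees(np.arctan2(v[1],v[0])),"centre",(A+B+C+D)/4)
hsv=cv2.cvtColor(d["im"],cv2.COLOR_RGB2HSV)[100:210,210:340]
m=cv2.inRange(hsv,(100,100,40),(130,255,255));ys,xs=np.nonzero(m)
P=np.array([plane(wray((x+210,y+100),d["p"],d["o"]),.045)[:2] for x,y in zip(xs,ys)]).astype(np.float32)*1000
print("band",cv2.minAreaRect(P))
```

```text
[0.48858103 0.43821661] [0.44659057 0.43550329] [0.44794007 0.3090174 ] [0.48988412 0.31012014] [0.46871403 0.37346131]
len 0.1264930845784244 0.12810310018857052 wid 0.04207802996475745 0.04195854560456666
yaw A->D deg -89.40303234532708 centre [0.46824895 0.37321436]
band ((468.65447998046875, 373.8100891113281), (43.80768585205078, 10.555549621582031), 0.5504626035690308)
```

Run:
```python
from h import *
d=np.load("w2.npz");pl=lambda u,z:plane(wray(u,d["p"],d["o"]),z).round(3)
print("bowl L/R/B rim",[pl(u,.055) for u in [(156,50),(258,42),(207,92)]])
print("mallet",pl((133,120),.076),pl((178,252),.038),"chip",pl((398,145),.045),pl((360,112),.045),"short",pl((393,245),.045),pl((420,250),.045))
def t(p,psi,tilt):
    q=r.inverse_kinematics(np.array(p),down(psi,tilt));return None if q is None else q.round(2)
for a in (0,180,-180): print(a,t((.4685,.40,.01),np.radians(a),0),t((.4685,.345,.01),np.radians(a),0))
for p in [(.47,.33,.1),(.45,.25,.1),(.42,.28,.1),(.55,.33,.1)]:
  for hy in (0,30,60,90):
    print(p,hy,[t(np.array(p)+0.019*np.array([np.cos(np.radians(hy)),np.sin(np.radians(hy)),0])*np.sin(np.radians(ti)),np.radians(hy-90),np.radians(ti)) for ti in (60,75,90)])
```

```text
bowl L/R/B rim [array([0.506, 0.591, 0.055]), array([0.589, 0.469, 0.055]), array([0.492, 0.489, 0.055])]
mallet [0.406 0.557 0.076] [0.254 0.405 0.038] chip [0.586 0.223 0.045] [0.59  0.297 0.045] short [0.46  0.13  0.045] [0.479 0.084 0.045]
0 [-0.49  0.74 -0.37  1.79  0.4   0.69 -1.08] [-0.41  0.7  -0.37  1.87  0.4   0.64 -1.02]
180 [ 0.05  1.29 -1.34  1.75  1.32  1.3   1.5 ] [ 0.16  1.26 -1.34  1.84  1.32  1.28  1.53]
-180 [ 0.05  1.29 -1.34  1.75  1.32  1.3   1.5 ] [ 0.16  1.26 -1.34  1.84  1.32  1.28  1.53]
(0.47, 0.33, 0.1) 0 [array([-1.95,  1.1 ,  1.09,  2.38,  2.77,  0.28,  0.56]), array([-2.07,  1.42,  1.07,  2.37,  2.4 ,  0.36,  0.6 ]), array([-2.19,  1.77,  1.05,  2.31,  1.86,  0.32,  0.8 ])]
(0.47, 0.33, 0.1) 30 [None, None, array([ 0.24,  1.63, -0.93,  2.39,  3.61,  1.73,  2.76])]
(0.47, 0.33, 0.1) 60 [array([ 0.67,  1.41, -1.34,  2.35,  2.66,  0.62, -2.86]), array([ 0.83,  1.87, -1.37,  2.35,  2.88,  0.59, -2.58]), array([-0.32,  1.07, -0.01,  2.34,  3.88,  1.77,  1.76])]
(0.47, 0.33, 0.1) 90 [array([ 0.57,  1.05, -1.01,  2.09, -0.81,  0.3 ,  0.72]), array([ 0.59,  1.1
[... 966 characters left out ...]
ay([-1.86,  1.39,  1.08,  2.28,  2.52,  0.45,  0.59]), array([-1.95,  1.7 ,  1.07,  2.22,  2.05,  0.47,  0.73])]
(0.55, 0.33, 0.1) 30 [array([-1.01,  0.69,  0.43,  2.37,  3.16,  0.9 ,  1.25]), array([-1.23,  1.02,  0.65,  2.4 ,  3.  ,  1.35,  0.99]), array([-1.74,  1.87,  1.07,  2.36,  2.53,  1.26,  0.12])]
(0.55, 0.33, 0.1) 60 [array([ 0.67,  1.4 , -1.34,  2.18,  2.53,  0.46, -2.72]), array([ 0.78,  1.73, -1.36,  2.19,  2.92,  0.42, -2.73]), array([-0.46,  1.06,  0.21,  2.2 ,  3.83,  1.77,  1.5 ])]
(0.55, 0.33, 0.1) 90 [array([ 0.48,  1.03, -0.91,  1.91, -0.75,  0.45,  0.62]), array([ 0.39,  1.06, -0.69,  1.9 , -1.23,  0.77,  1.13]), array([ 0.6 ,  1.43, -0.96,  1.83, -0.96,  0.72,  1.09])]
```

```bash
cat >> h.py <<'E'
def tcp_for(g,psi,tilt):
    """tcp so that nominal grasp point is g"""
    o=down(psi,tilt);return np.asarray(g,float)+.019*R.from_rotvec(o).as_matrix()[:,1],o
def ik(g,psi,tilt):
    p,o=tcp_for(g,psi,tilt);return r.inverse_kinematics(p,o)
E
python3 - <<'E'
from h import *
rad=np.radians
f=lambda q:None if q is None else q.round(2).tolist()
for ti in (-35,-30,-25,-15): print("pick",ti,f(ik((.4685,.3935,.026),0,rad(ti))),f(ik((.4685,.3935,.15),0,rad(ti))))
for ti in (55,60,65,75):
  for p in [(.4685,.36,.087),(.47,.30,.087),(.55,.36,.087),(.42,.36,.087),(.42,.4,.087),(.5,.42,.087)]:
    for hy in (75,90,110,130): print(ti,p,hy,f(ik(p,rad(hy-90),rad(ti))))
E
```

```text
pick -35 [-0.68, 0.97, -0.39, 1.47, 0.65, 1.38, -1.33] [-0.64, 0.82, -0.46, 1.45, 0.61, 1.54, -1.27]
pick -30 [-0.66, 0.93, -0.38, 1.52, 0.62, 1.28, -1.31] [-0.61, 0.78, -0.45, 1.49, 0.58, 1.45, -1.25]
pick -25 [-0.63, 0.89, -0.37, 1.57, 0.59, 1.18, -1.29] [-0.59, 0.74, -0.45, 1.54, 0.54, 1.36, -1.22]
pick -15 [-0.58, 0.82, -0.36, 1.66, 0.53, 0.98, -1.22] [-0.53, 0.66, -0.45, 1.63, 0.47, 1.17, -1.16]
55 (0.4685, 0.36, 0.087) 75 [0.62, 1.39, -1.33, 2.2, 2.14, 0.38, -2.25]
55 (0.4685, 0.36, 0.087) 90 [0.45, 1.03, -0.98, 2.08, -0.84, 0.22, 0.68]
55 (0.4685, 0.36, 0.087) 110 [0.26, 0.94, -0.75, 1.89, -0.63, 0.66, 0.63]
55 (0.4685, 0.36, 0.087) 130 [0.16, 1.0, -0.7, 1.68, -0.39, 0.99, 0.6]
55 (0.47, 0.3, 0.087) 75 [0.77, 1.38, -1.32, 2.23, 1.9, 0.32, -1.96]
55 (0.47, 0.3, 0.087) 90 [0.78, 1.44, -1.37, 2.09, 1.03, 0.44, -0.93]
55 (0.47, 0.3, 0.087) 110 [0.35, 0.92, -0.71, 1.91, -0.62, 0.74, 0.68]
55 (0.47, 0.3, 0.087) 130 [0.23, 0.97, -0.66, 1.72, -0.39, 1.04, 0.66]
55 (0.55, 0.36, 0.087) 75 [0.61, 1.39, -1.32, 2.02, 1.72, 0.32, -1.81]
55 (0.55, 0.36, 0.087) 90 [0.32, 0.96, -0.79, 1.9, -0.
[... 5382 characters left out ...]
5 (0.42, 0.36, 0.087) 110 [0.37, 1.14, -0.77, 1.95, -0.87, 0.79, 1.0]
75 (0.42, 0.36, 0.087) 130 [0.2, 1.14, -0.68, 1.72, -0.61, 1.13, 0.84]
75 (0.42, 0.4, 0.087) 75 [0.72, 1.9, -1.36, 2.28, 2.64, 0.42, -2.29]
75 (0.42, 0.4, 0.087) 90 [0.71, 1.81, -1.38, 2.13, 1.4, 0.26, -1.08]
75 (0.42, 0.4, 0.087) 110 [0.28, 1.13, -0.75, 1.93, -0.96, 0.78, 1.04]
75 (0.42, 0.4, 0.087) 130 [0.17, 1.17, -0.73, 1.69, -0.6, 1.08, 0.79]
75 (0.5, 0.42, 0.087) 75 [0.63, 1.75, -1.35, 2.1, 2.69, 0.26, -2.45]
75 (0.5, 0.42, 0.087) 90 [0.48, 1.36, -1.06, 1.95, -1.09, 0.32, 1.14]
75 (0.5, 0.42, 0.087) 110 [0.28, 1.21, -0.82, 1.72, -0.76, 0.81, 0.81]
75 (0.5, 0.42, 0.087) 130 [0.13, 1.24, -0.75, 1.47, -0.53, 1.18, 0.67]
```

Run:
```python
from h import *
rad=np.radians
t0=rad(-20)
p,o=tcp_for((.4685,.3885,.13),rad(.6),t0);r.move_ptp(p,o)
p,o=tcp_for((.4685,.3885,.026),rad(.6),t0);print("contact",r.move_l(p,speed=.12,contact_N=12))
r.close_gripper(60);s=r.state();print(s["grip_width"],s["tcp_pos"],s["ft_force"],s["clock"])
p,o=tcp_for((.4685,.3885,.16),rad(.6),t0);r.move_l(p,speed=.12);r.dwell(.1)
s=r.state();print(s["grip_width"],s["ft_force"],s["clock"])
print(ik((.45,.34,.14),rad(30),rad(70)))
save(r.read_camera("side"),"s1.png",(200,130,400,310),4);save(r.read_camera("wrist"),"w3.png")
```

```text
contact False
0.04424299008234527 [0.46888527 0.38264457 0.00889364] [ 0.36504302 -0.15867097  4.40312609] 8.825
0.04428368018804283 [ 0.71700119 -0.29679135 -1.21525825] 10.1917
[ 0.53783814  1.27231106 -1.14114808  1.79751657 -0.14754149  0.8769069
  0.33179159]
```

View pics/s1.png

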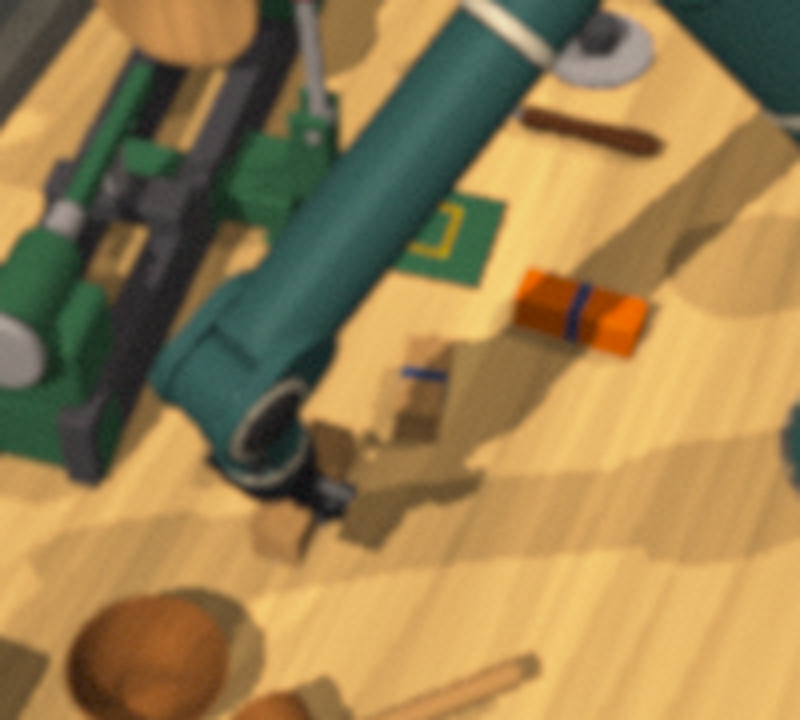

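View pics/w3.png

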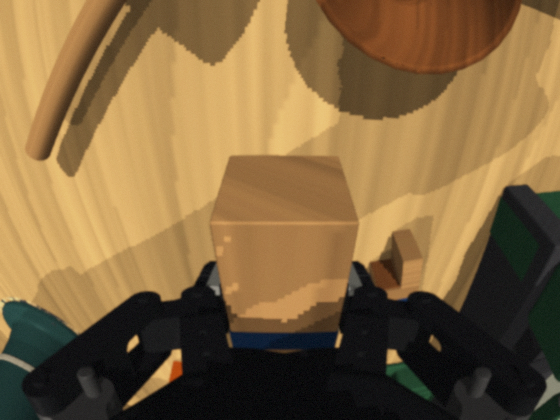

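Run:
```python
from h import *
rad=np.radians
for ti,ps in [(10,10),(40,20),(70,30)]:
    p,o=tcp_for((.455,.35,.22),rad(ps),rad(ti));q=r.inverse_kinematics(p,o);print(ti,None if q is None else q.round(2))
    r.move_ptp(p,o)
r.dwell(.1);s=r.state();print(s["tcp_pos"],s["grip_width"],s["clock"])
save(r.read_camera("side"),"s2.png",(150,130,400,310),3);save(r.read_camera("scene"),"c2.png",(230,80,430,260),4)
```

```text
10 [-0.07  0.45 -0.71  1.84  0.18  0.86 -0.66]
40 [ 0.36  0.67 -0.99  1.89 -0.22  0.75  0.01]
70 [ 0.51  1.09 -1.13  1.79 -0.33  0.95  0.36]
[0.44412879 0.36755451 0.21527853] 0.0442610533153531 12.2583
```

View pics/s2.png

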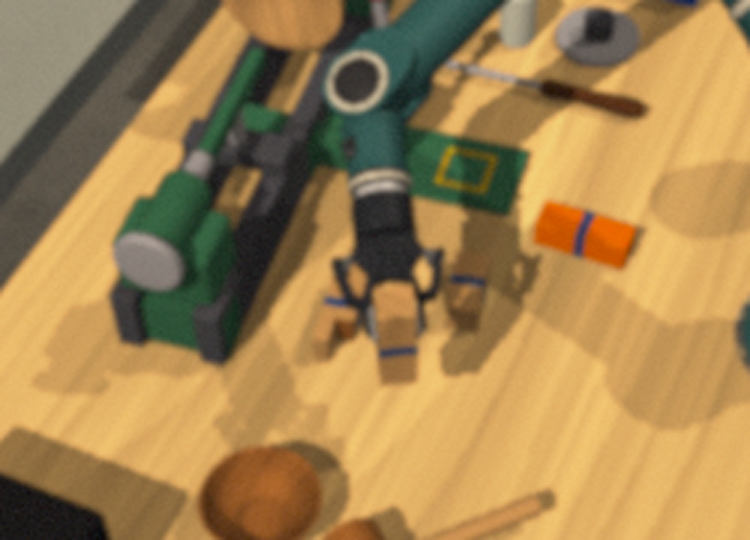

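View pics/c2.png

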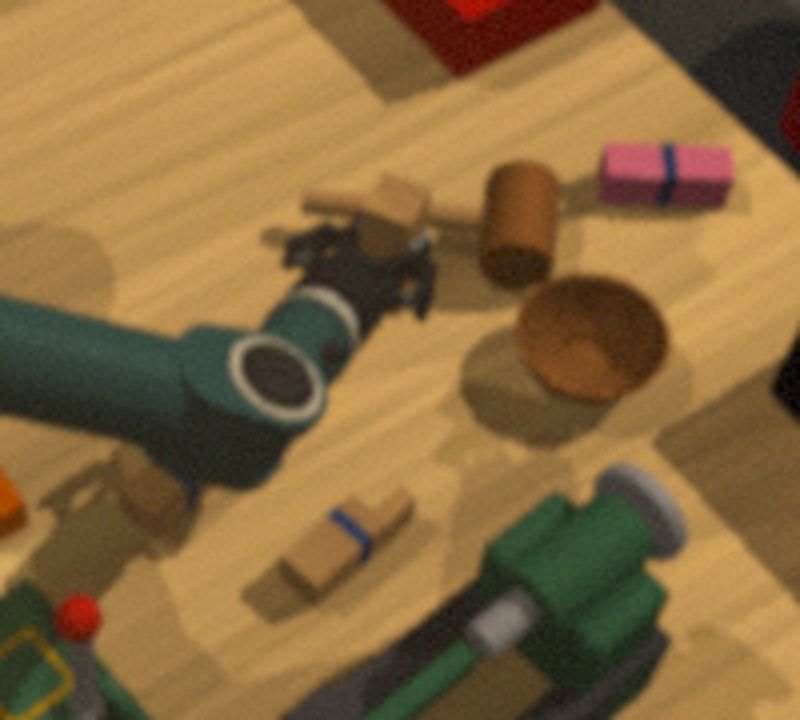

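Run:
```python
from h import *
s=r.state();p=s["tcp_pos"].copy()
r.move_l([p[0],p[1],.095],speed=.15);
print("contact",r.move_l([p[0],p[1],.0715],speed=.03,contact_N=5));r.dwell(.1);s=r.state();print(s["tcp_pos"],s["ft_force"])
r.let_go();r.dwell(.15)
s=r.state();h=R.from_rotvec(s["orientation"]).as_matrix()[:,1];print(h,s["grip_width"],s["clock"])
save(r.read_camera("side"),"s3.png",(150,130,400,310),3);save(r.read_camera("wrist"),"w4.png")
```

```text
contact True
[0.44453251 0.36698138 0.07462828] [ 0.94801674 -0.52125082  4.3951127 ]
[-0.47008625  0.81364496 -0.3420538 ] 0.08547564738159344 14.6917
```

View pics/s3.png

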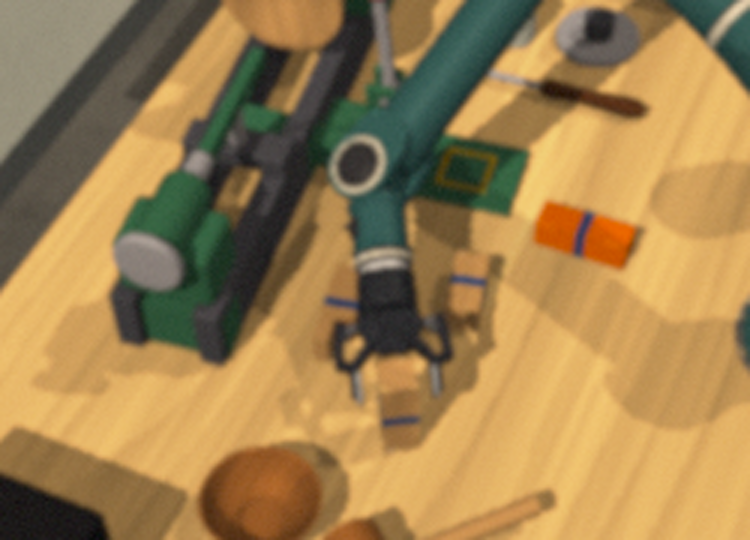

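View pics/w4.png

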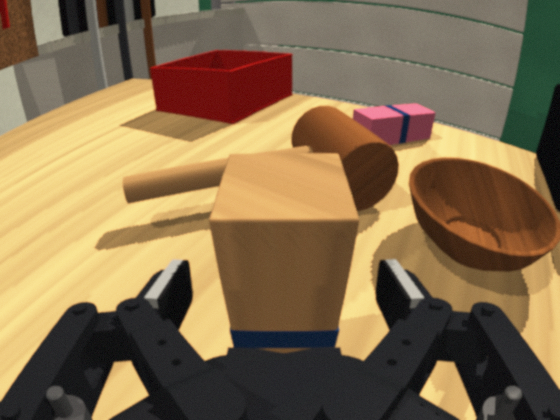

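Run:
```python
from h import *
rad=np.radians
s=r.state();d=R.from_rotvec(s["orientation"]).as_matrix()[:,1]
r.move_l(s["tcp_pos"]-d*.11,speed=.2)
p=r.state()["tcp_pos"];r.move_l(p+[0,0,.13],speed=.3)
for ps in (30,120,-60):
    q=ik((.4513,.3552,.29),rad(ps),0);print(ps,None if q is None else q.round(2))
p,o=tcp_for((.4513,.3552,.30),rad(30),0);r.move_ptp(p,o);r.dwell(.2)
s=r.state();im=r.read_camera("wrist");save(im,"w5.png");np.savez("w5.npz",im=im,p=s["tcp_pos"],o=s["orientation"]);print(s["tcp_pos"],s["clock"])
for ps in (7,97): 
  for z in (.3,.115):
    q=ik((.545,-.0926,z),rad(ps),0);print(ps,None if q is None else q.round(2))
```

```text
30 [-0.13  0.42 -0.77  1.71  0.32  1.14 -0.47]
120 [ 0.14  0.65 -1.26  1.7   0.64  1.28  0.84]
-60 [-0.11  0.43 -0.8   1.71  0.33  1.15 -2.05]
[0.45274029 0.35233121 0.27804744] 17.1333
7 [ 0.68  0.35 -0.71  1.75  0.25  1.13  0.01]
7 [ 0.6   0.58 -0.63  1.91  0.47  0.8  -0.17]
97 [ 0.81  0.4  -0.9   1.75  0.34  1.16  1.51]
97 [ 0.72  0.65 -0.8   1.9   0.61  0.85  1.29]
```

View pics/w5.png

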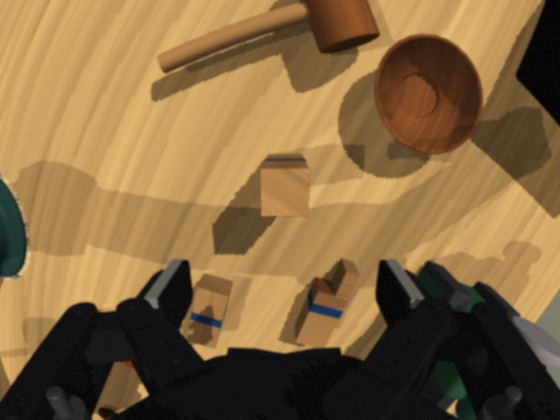

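Run:
```python
from h import *
d=np.load("w5.npz");f=lambda u,z=.13:plane(wray(u,d["p"],d["o"]),z)[:2]
P=np.array([f(u) for u in [(261,167),(308.5,166),(308.5,216),(262,217)]])
print(P.round(4),P.mean(0),[np.linalg.norm(P[i]-P[i-1]).round(4) for i in range(4)],np.degrees(np.arctan2(*(P[1]-P[0])[::-1])))
print(r.state()["tcp_pos"])
save(d["im"],"w5c.png",(245,145,325,225),8)
```

```text
[[0.4209 0.3657]
 [0.4577 0.3878]
 [0.4819 0.3473]
 [0.4445 0.3247]] [0.45125498 0.35637089] [np.float64(0.0473), np.float64(0.043), np.float64(0.0472), np.float64(0.0437)] 31.059515446338224
[0.45261706 0.3528062  0.2785492 ]
```

View pics/w5c.png

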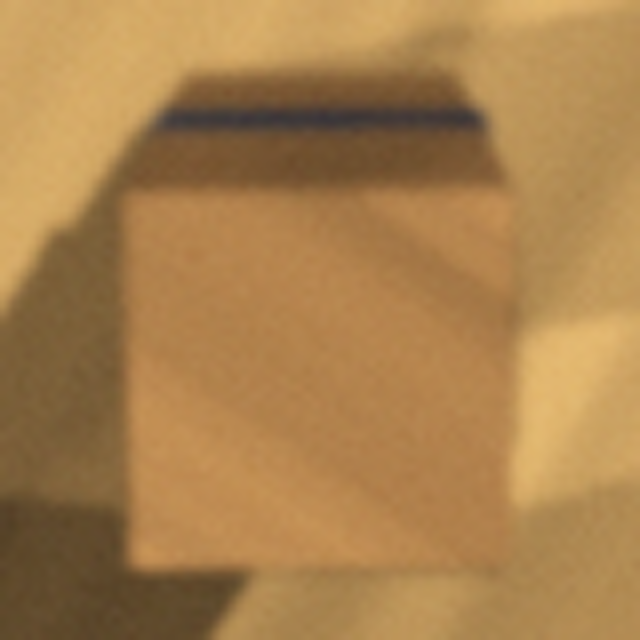

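Run:
```python
from h import *
rad=np.radians
C=np.array([.4514,.3557])
r.move_l([*C,.20],speed=.15,rotation=down(rad(30)));r.dwell(.2);print(r.state()["tcp_pos"])
print("contact",r.move_l([*C,.084],speed=.12,contact_N=10))
r.dwell(.15);print(r.state()["tcp_pos"],r.state()["ft_force"])
r.close_gripper(50);s=r.state();print("grasp tcp",s["tcp_pos"],s["grip_width"],s["ft_force"],s["clock"])
r.move_l([*C,.30],speed=.2);r.dwell(.15);s=r.state();print(s["tcp_pos"],s["grip_width"],s["clock"])
for f in (.35,.7,1):
    g=C+(np.array([.545,-.0926])-C)*f
    p=[*g,.31];r.move_ptp(np.array(p),down(rad(30-23*f)))
r.dwell(.2);s=r.state();print(s["tcp_pos"],s["clock"])
save(r.read_camera("side"),"s4.png",(200,60,400,240),4);save(r.read_camera("scene"),"c4.png",(170,150,350,310),4)
```

```text
[0.45186833 0.35616022 0.20112131]
contact False
[0.45182317 0.35601208 0.08480397] [-0.06111982  0.27130743 -0.16925913]
grasp tcp [0.45147144 0.35576269 0.08429626] 0.044381486608769304 [-0.37089728 -0.350989    3.07666463] 19.8
[0.45101884 0.3553255  0.29880008] 0.044461522891141844 21.1833
[ 0.54516149 -0.0906399   0.31022713] 23.3583
```

View pics/s4.png

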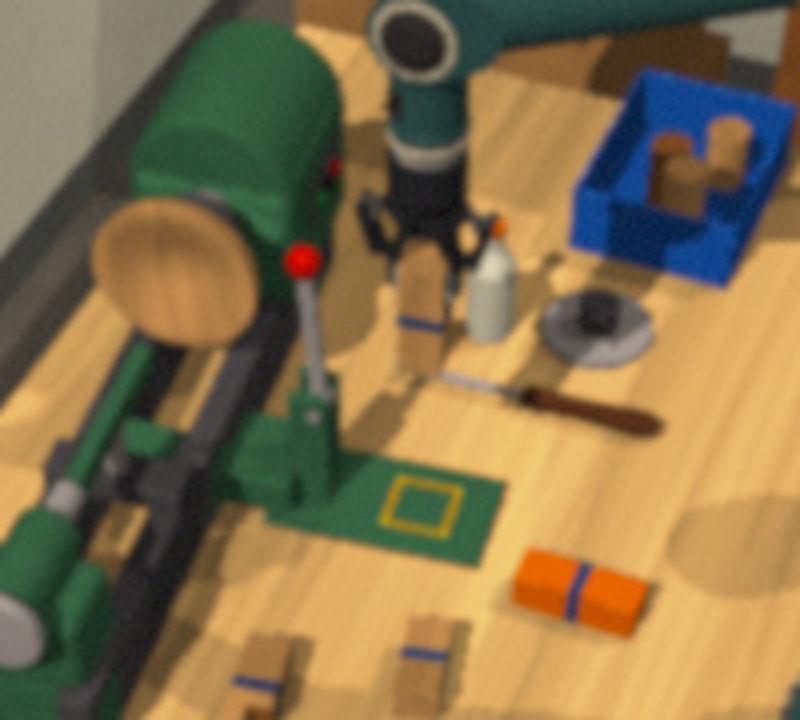

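View pics/c4.png

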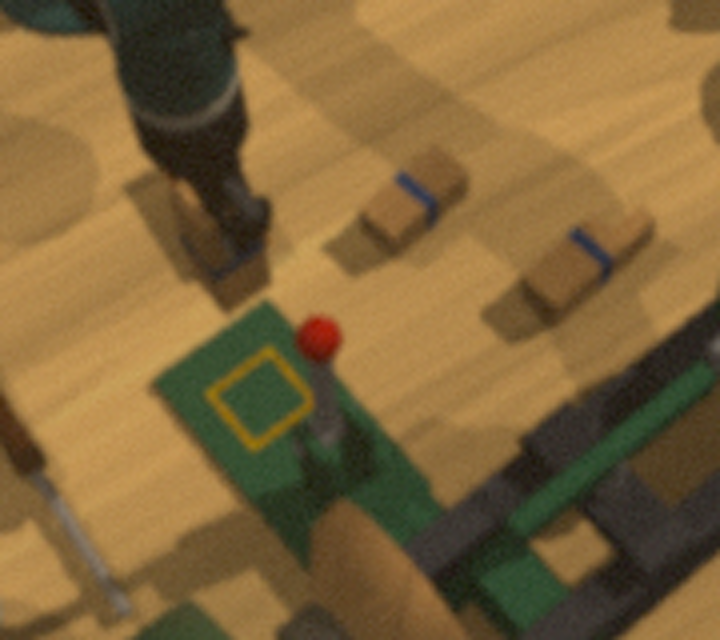

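Run:
```python
from h import *
print(plane(ray("scene",(234.6,249.0)),.01),plane(ray("side",(305.1,186.2)),.01))
print("knob",tri([ray("scene",(170+319/4,150+338/4)),ray("side",(200+303/4,60+260/4))]))
P=[.545,-.0924]
r.move_l([*P,.16],speed=.15,rotation=down(np.radians(7)));r.dwell(.2);s=r.state();print(s["tcp_pos"])
e=np.array(P)-s["tcp_pos"][:2];print(e)
print("contact",r.move_l([*(np.array(P)+e),.0925],speed=.04,contact_N=5));r.dwell(.1)
s=r.state();print(s["tcp_pos"],s["ft_force"],s["clock"])
save(r.read_camera("side"),"s5.png",(200,60,400,240),4);save(r.read_camera("scene"),"c5.png",(170,150,350,310),4)
```

```text
[ 0.54360652 -0.09517575  0.01      ] [ 0.54321298 -0.09610779  0.01      ]
knob [ 0.6675319  -0.07930616  0.32048194]
[ 0.54547089 -0.09249579  0.16080774]
[-4.70890609e-04  9.57947718e-05]
contact True
[ 0.5444738  -0.09231777  0.0942804 ] [-0.53546912  0.20348065  4.94337628] 26.4333
```

View pics/s5.png

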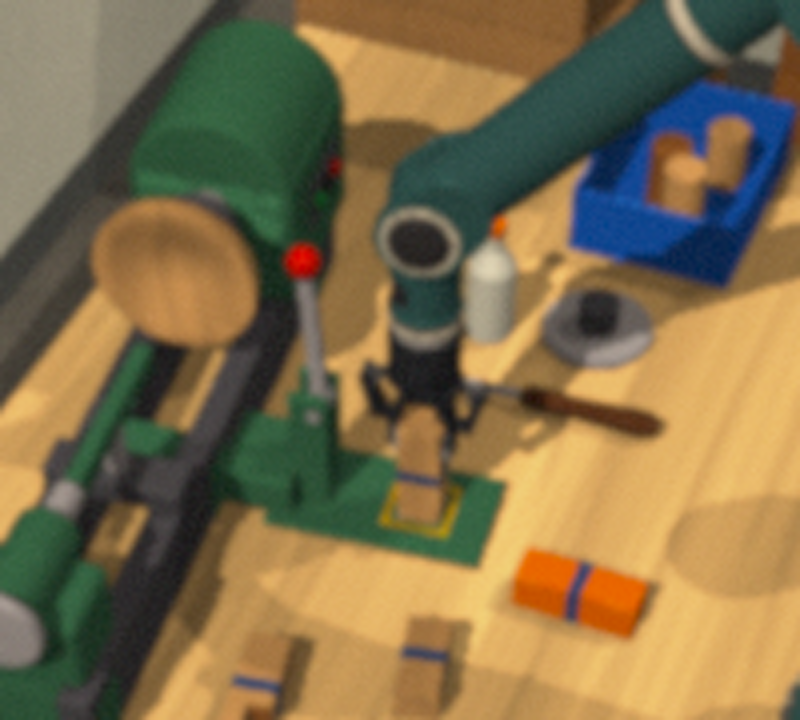

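View pics/c5.png

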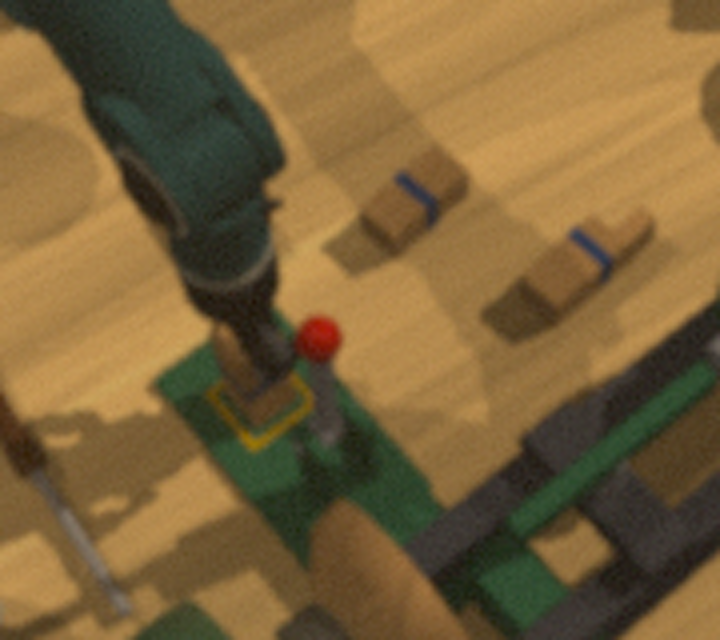

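Run:
```python
from h import *
r.let_go();r.dwell(.3)
p=r.state()["tcp_pos"];r.move_l([p[0],p[1],.30],speed=.2)
r.move_ptp(np.array([.50,-.10,.43]),down(np.radians(97)));r.dwell(.2)
s=r.state();im=r.read_camera("wrist");save(im,"w6.png");np.savez("w6.npz",im=im,p=s["tcp_pos"],o=s["orientation"]);print(s["tcp_pos"],s["joint_pos"].round(2),s["clock"])
save(r.read_camera("side"),"s6.png",(200,60,400,240),4)
```

```text
[ 0.4999996  -0.09992387  0.42967204] [ 0.88  0.17 -0.85  1.62  0.13  1.41  1.71] 30.1583
```

View pics/s6.png

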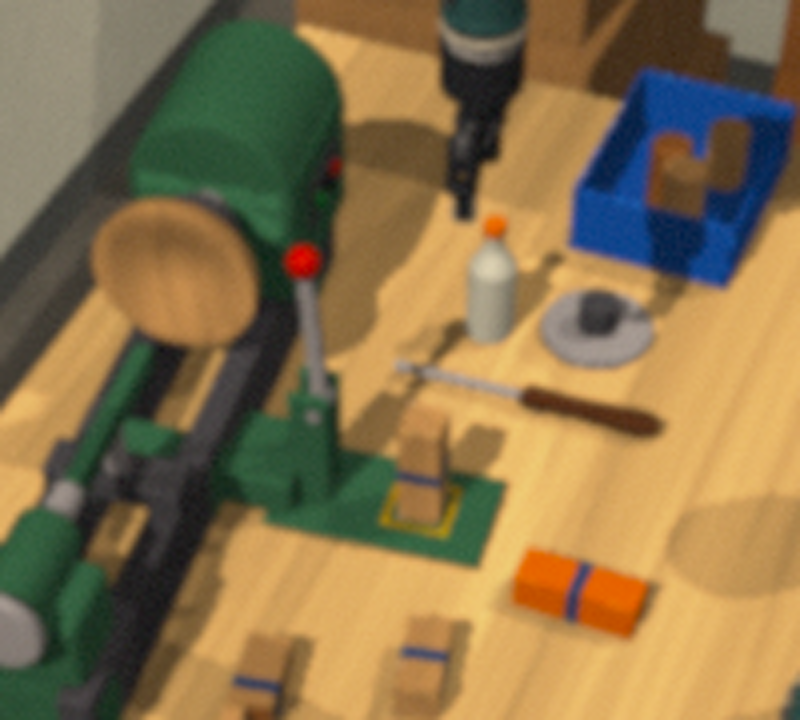

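View pics/w6.png

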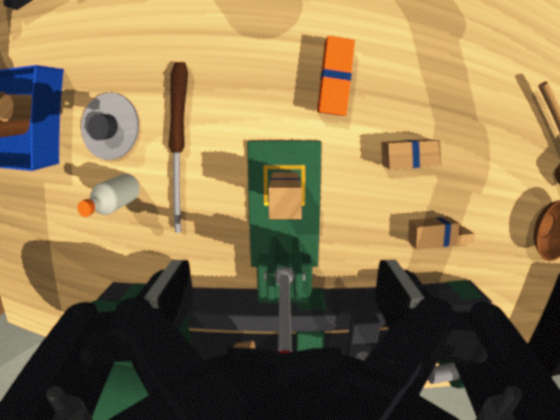

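Run:
```python
from h import *
d=np.load("w6.npz");save(d["im"],"w6c.png",(240,130,330,230),6)
hsv=cv2.cvtColor(d["im"],cv2.COLOR_RGB2HSV)
f=lambda u,z:plane(wray(u,d["p"],d["o"]),z)[:2]
P=np.array([f(u,.14) for u in [(268.5,181),(302,181),(301,218.5),(269.5,219)]]);print("block top",P.round(4).tolist(),P.mean(0))
for u in [(264.5,166),(304.5,166)]: print("pad outer corner",f(u,.01))
```

```text
block top [[0.5157, -0.1175], [0.5101, -0.0725], [0.563, -0.0665], [0.5692, -0.1101]] [ 0.53952067 -0.09166416]
pad outer corner [ 0.51544134 -0.13038398]
pad outer corner [ 0.50684628 -0.06107055]
```

View pics/w6c.png

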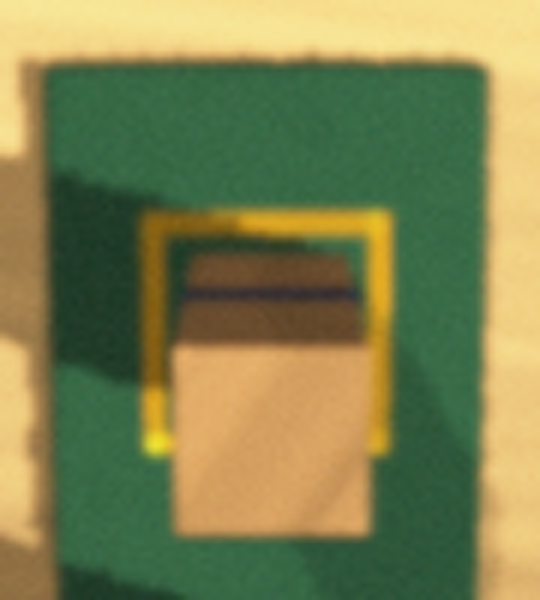

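The crop shows the base's near edge about 15 px (4.4 mm) inside the line, where 7.5 mm would be centred. Sideways it is centred to about 1 mm, so the placing is within tolerance. Next, the knob.

```bash
cat >> h.py <<'E'
YAW=np.radians(7.1);XD=np.array([np.cos(YAW),np.sin(YAW),0])
HINGE=np.array([.6540,-.0800,.14])
def lev(th,rad=.18): return HINGE-XD*rad*np.cos(th)+np.array([0,0,rad*np.sin(th)])
E
python3 - <<'E'
from h import *
k=lev(1.644);print(k)
o=down(np.radians(97.1));g=np.array([0,0,-.019])
for z in (.42,.30): print(r.inverse_kinematics(np.array([k[0],k[1],z]),o))
print(r.inverse_kinematics(lev(.2)+g,o))
r.move_l([k[0],k[1],.43],speed=.2,rotation=o);r.dwell(.1)
print("contact",r.move_l(k+g,speed=.1,contact_N=8));s=r.state();print(s["tcp_pos"],s["ft_force"])
r.close_gripper(25);s=r.state();print(s["grip_width"],s["tcp_pos"],s["ft_force"],s["clock"])
save(r.read_camera("side"),"s7.png",(200,20,400,200),4);save(r.read_camera("scene"),"c7.png",(170,150,350,310),4)
E
```

```text
[ 0.66706395 -0.0783728   0.31951793]
[ 0.60452578  0.54420508 -0.88583008  1.24336166  0.41282981  1.53580034
  1.4754242 ]
[ 0.61646071  0.60645886 -0.85748006  1.42704192  0.46151299  1.31667814
  1.4272596 ]
[ 0.76916699  0.41463283 -0.75481035  2.01613282  0.37578869  0.85120192
  1.49868545]
contact False
[ 0.66744214 -0.07823792  0.30134243] [-0.11569047  0.02240264  0.40079062]
0.03260554307195137 [ 0.66713082 -0.07851281  0.30087805] [-0.99868619 -0.11143926  1.67328531] 33.325
```

View pics/s7.png

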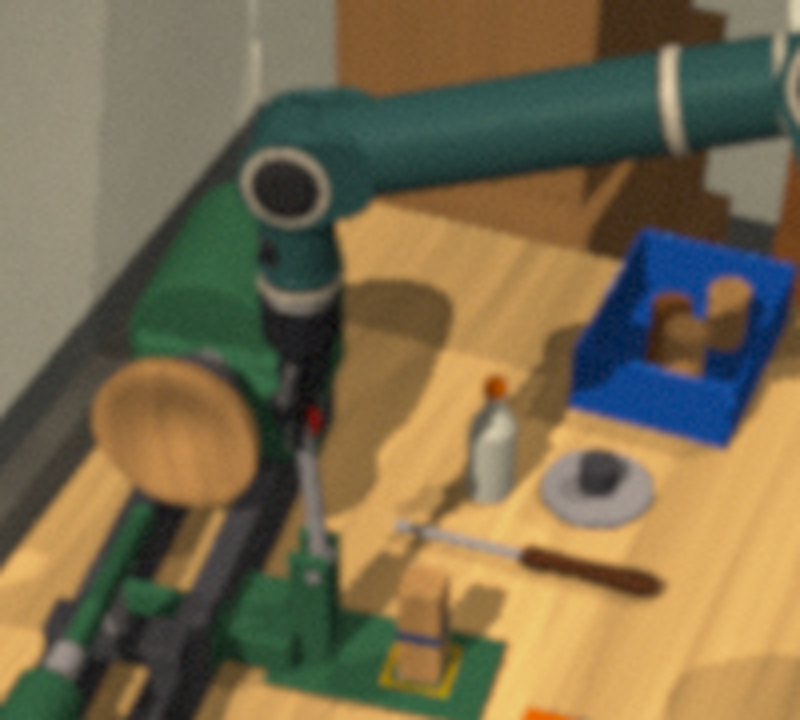

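View pics/c7.png

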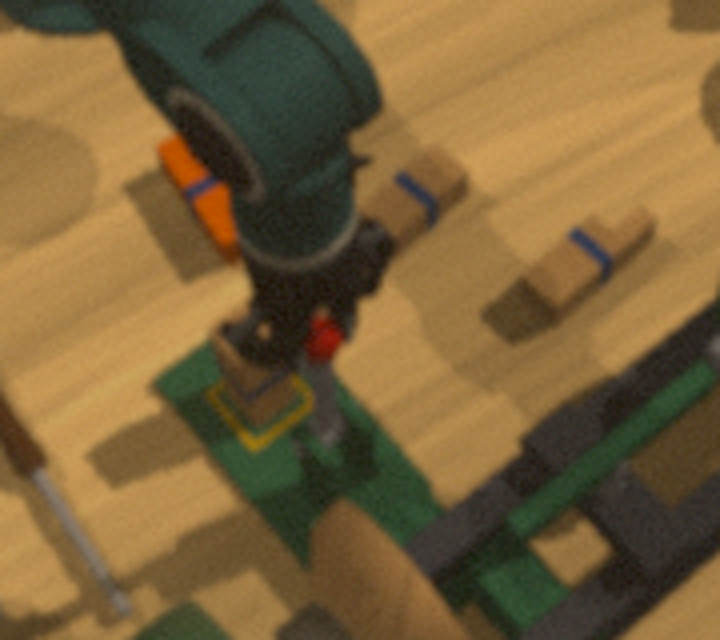

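The knob is gripped: width 32.6 mm, red showing between the fingers at (315,418) in the side crop. I'll swing it down along the arc.

Run:
```python
from h import *
g=np.array([0,0,-.019])
for th in np.linspace(1.644,.24,8)[1:]:
    r.move_l(lev(th)+g,speed=.11);s=r.state();print(round(th,2),(s["tcp_pos"]-lev(th)-g).round(4),s["ft_force"].round(1),s["grip_width"].round(4),s["clock"])
save(r.read_camera("side"),"s8.png",(200,60,400,240),4);save(r.read_camera("scene"),"c8.png",(170,150,350,310),4)
```

```text
Traceback (most recent call last):
AttributeError: 'float' object has no attribute 'round'
```

Run:
```python
from h import *
g=np.array([0,0,-.019])
for th in np.linspace(1.644,.24,8)[2:]:
    r.move_l(lev(th)+g,speed=.11);s=r.state();print(round(th,2),(s["tcp_pos"]-lev(th)-g).round(4),s["ft_force"].round(1),round(s["grip_width"],4),s["clock"])
    if np.linalg.norm(s["ft_force"])>40 or s["grip_width"]<.02: print("STOP");break
save(r.read_camera("side"),"s8.png",(200,60,400,240),4);save(r.read_camera("scene"),"c8.png",(170,150,350,310),4)
```

```text
1.24 [-0.0006 -0.0002  0.    ] [-5.2 -1.4  7.2] 0.0324 34.375
1.04 [-0.0008 -0.0002 -0.0006] [-5.3 -1.4  2.4] 0.0323 34.85
0.84 [-0.0006 -0.0001 -0.001 ] [-1.2 -1.  -3.9] 0.0326 35.325
0.64 [ 0.0002 -0.     -0.0004] [ 2.9 -0.5 -8. ] 0.0325 35.8
0.44 [ 0.0003  0.     -0.    ] [ 3.8 -1.6 -6.8] 0.0325 36.275
0.24 [0.0002 0.     0.0001] [ 3.1 -1.4 -4.2] 0.0324 36.75
```

View pics/s8.png

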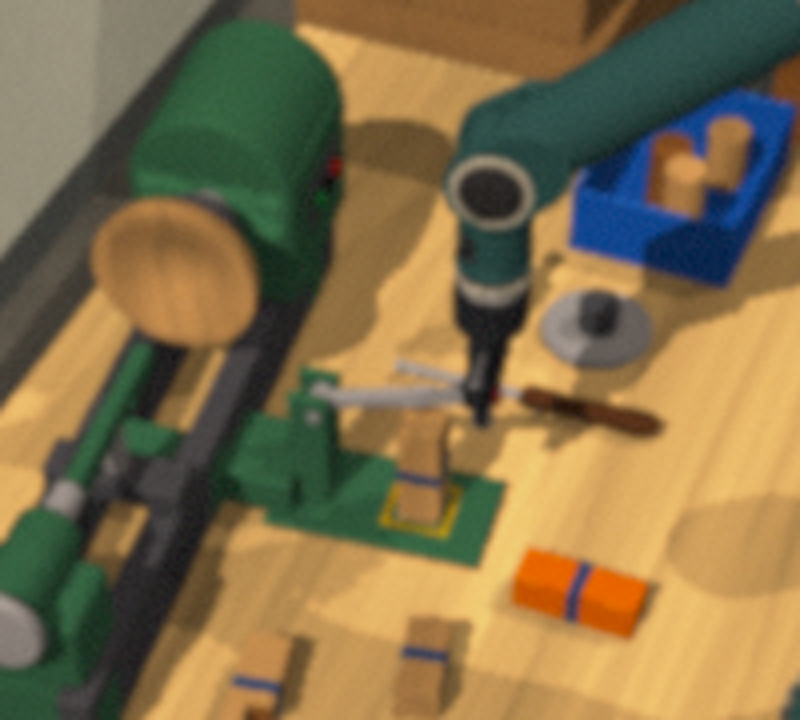

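View pics/c8.png

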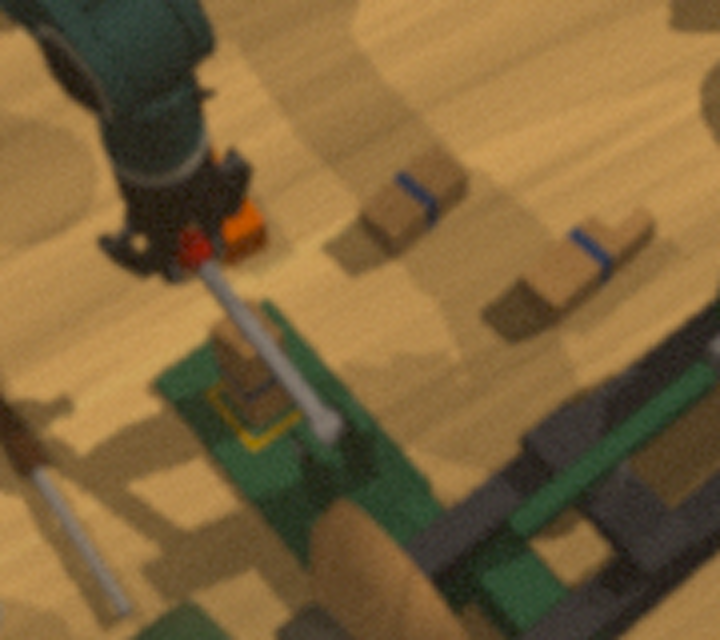

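Run:
```python
from h import *
r.let_go();r.dwell(.1)
p=r.state()["tcp_pos"];r.move_l(p+[0,0,.10],speed=.2)
r.close_gripper(20)
b=lev(.12,.148);r.move_l([b[0],b[1],.215],speed=.15);r.dwell(.15);s=r.state();print(s["tcp_pos"],b,s["grip_width"],s["clock"])
print("contact",r.move_l([b[0],b[1],.150],speed=.03,contact_N=15));s=r.state();print(s["tcp_pos"],s["ft_force"],s["clock"])
r.dwell(.3);s=r.state();print(s["tcp_pos"],s["ft_force"],s["clock"])
save(r.read_camera("side"),"s9.png",(200,60,400,240),4)
```

```text
[ 0.50840663 -0.09829471  0.21596651] [ 0.50819103 -0.09816147  0.15771741] 8.023004627399673e-05 39.6083
contact True
[ 0.50781668 -0.09822417  0.16116865] [-2.35160077  1.10542787  7.52861845] 41.2167
[ 0.50782641 -0.09821542  0.16121667] [-1.97100256 -0.08914072  8.27914622] 41.5167
```

View pics/s9.png

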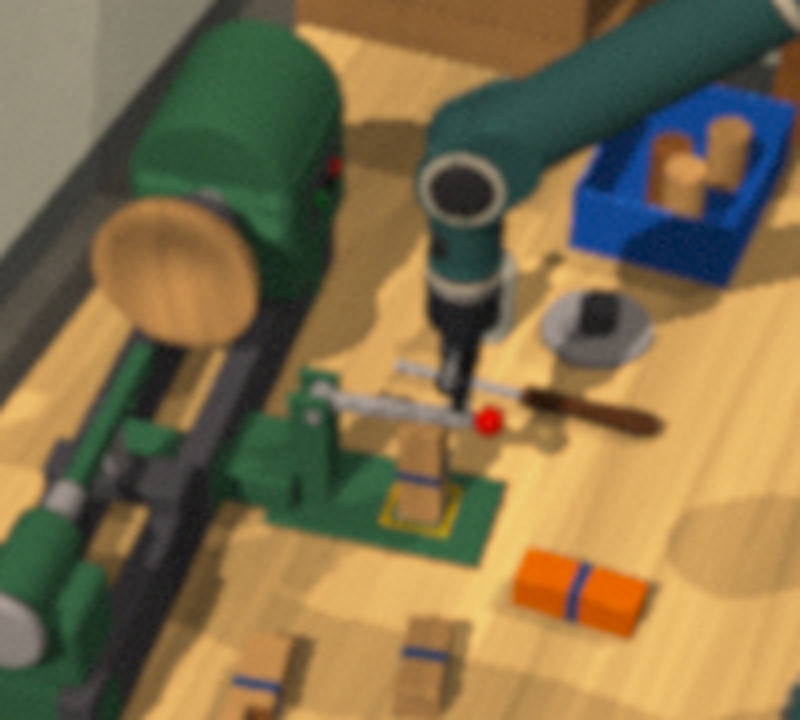

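The tips stop at z = 0.1612, where the bar should meet the block (predicted 0.1613). The held force has relaxed to about 8 N, so I'll press harder to clear 2 N on the block with margin.

Run:
```python
from h import *
s=r.state();p=s["tcp_pos"]
print("contact",r.move_l([p[0],p[1],.148],speed=.02,contact_N=18))
r.dwell(.4);s=r.state();print(s["tcp_pos"],s["ft_force"],s["clock"])
r.move_l([p[0],p[1],.26],speed=.12)
r.move_l([p[0]-.06,p[1],.36],speed=.2);r.dwell(.3)
save(r.read_camera("side"),"s10.png",(200,60,400,240),4);save(r.read_camera("scene"),"c10.png",(170,150,350,310),4)
im=r.read_camera("wrist");save(im,"w10.png");s=r.state();np.savez("w10.npz",im=im,p=s["tcp_pos"],o=s["orientation"]);print(s["clock"])
```

```text
contact True
[ 0.50779818 -0.09824721  0.16113801] [-2.49869669  0.13454906  8.24650627] 42.2417
44.4083
```

View pics/s10.png

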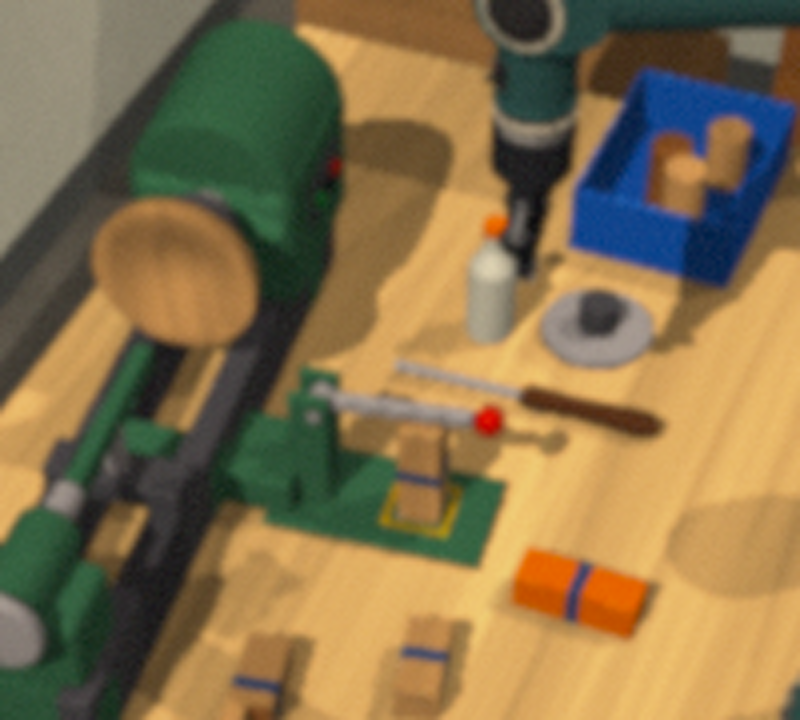

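View pics/c10.png

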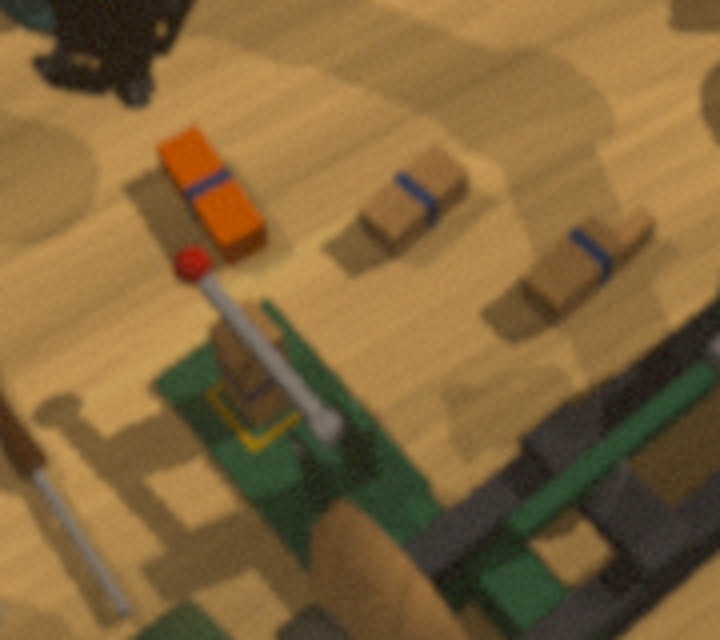

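View pics/w10.png

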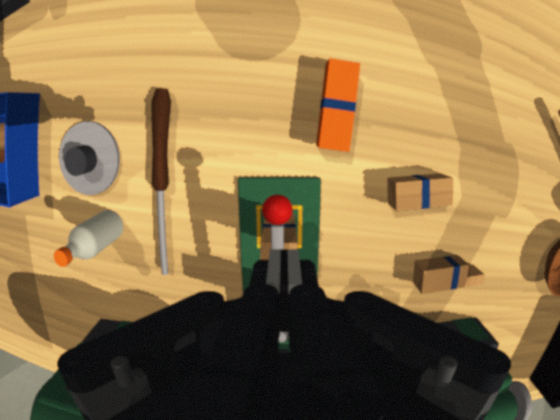

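The lever rests on the block at its top, knob at (488,420) in the side crop. The held force settled back to 8 N each time, because the stop resets the target. I'll do one more press in small steps to hold a firm force.

Run:
```python
from h import *
x,y=.5079,-.0982
r.move_l([x,y,.26],speed=.2);r.move_l([x,y,.175],speed=.12)
print("contact",r.move_l([x,y,.150],speed=.03,contact_N=10))
z=r.state()["tcp_pos"][2]
for k in range(6):
    z-=.001;r.move_l([x,y,z],speed=.02);r.dwell(.05);s=r.state();print(round(z,4),s["tcp_pos"].round(4),s["ft_force"].round(1))
    if s["ft_force"][2]>22: break
r.dwell(.3);s=r.state();print(s["ft_force"],s["clock"])
r.move_l([x,y,.26],speed=.12);r.move_l([x-.06,y,.36],speed=.2);r.dwell(.3)
im=r.read_camera("side");save(im,"s11.png",(200,60,400,240),4);save(r.read_camera("scene"),"c11.png",(170,150,350,310),4)
s=r.state();print(s["ft_force"],s["clock"])
```

```text
contact True
0.1601 [ 0.508  -0.0983  0.161 ] [-3.8 -0.7 12. ]
0.1591 [ 0.508  -0.0983  0.1608] [-6.5 -0.3 18.5]
0.1581 [ 0.508  -0.0983  0.1605] [-8.3  0.7 25.1]
[-8.50517304 -0.41269164 25.17804268] 47.75
[-0.26934622 -0.42611702 -0.16322231] 49.8833
```

View pics/s11.png

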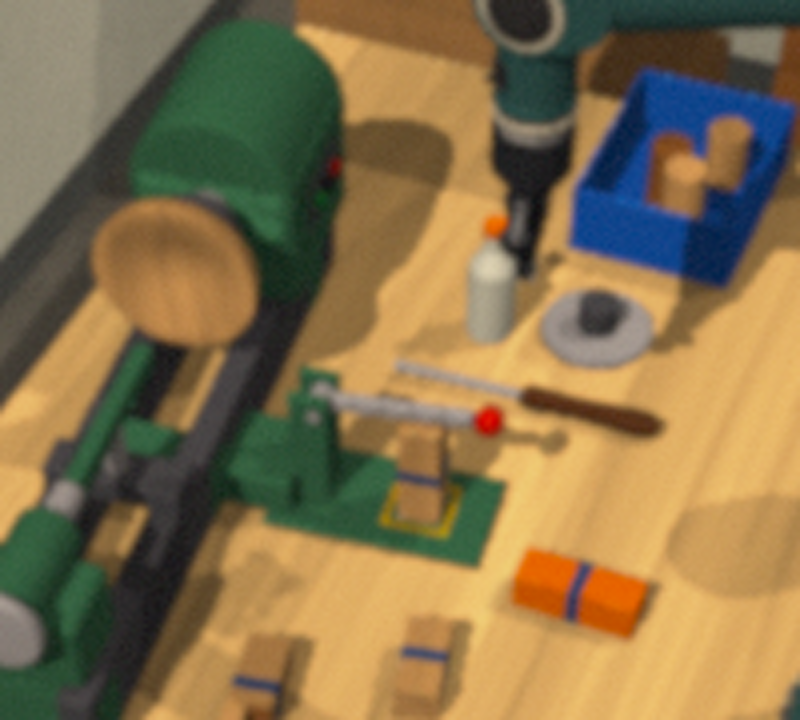

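View pics/c11.png

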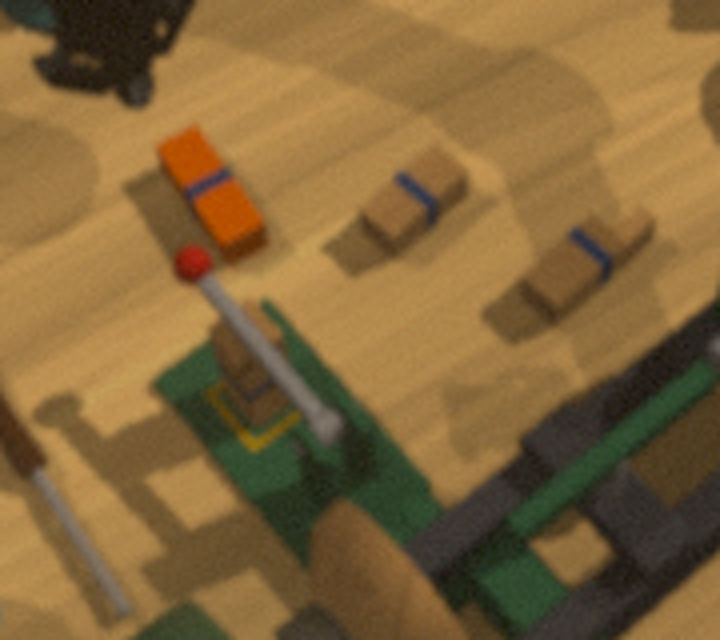

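Both views are unchanged after a firm press of 25 N held for 0.3 s. The block is upright in the square, the lever rests on it and the gripper is clear. I'm handing in.

```bash
python3 -c "
from plant import r
r.sign_off()"
```

```text
the job is handed in; nothing more can be done
```

The lathe is set to roughing speed and the job was handed in at about 50 s of the 72 s allowed. The hand-in reports no verdict, so what follows is from my own checks.

**What I did:**
- **First stand:** I picked the full-length block, measured at about 127 mm against 130 mm nominal, and stood it on end on the bench. I let go and backed away.
- **Placing:** I took it again from above, stood it in the yellow square and let go with the lever still raised.
- **Lever:** I brought the lever down by its knob, released it, then pressed on the bar with the shut fingers.

**What the last checks showed:**
- **Block position:** After placing, the block was upright and roughly 3 mm off the square's centre (12 mm allowed). That comes from the pictures.
- **Lever contact:** On first contact the fingertips stopped at 0.161 m, where the bar should meet the block. The last pictures show it still resting there.
- **Clear of everything:** The tool force read about zero at the end with the gripper well away. The short and chipped blocks and the items in view look unmoved; I did not measure this, and the mallet and bowl were outside the last pictures.

**What disagreed:**
- **Square's centre:** The wrist camera put it about 3 mm from where the scene and side cameras did. I used the wrist value.
- **Pressing force:** The first two presses relaxed to about 8 N, so I pressed a third time, holding 25 N for 0.3 s. By my estimate that is well over 2 N on the block, but I could not measure the force on the block directly.

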